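Tip the model solar panel onto its plot and connect it

TASK

Bring the model solar park into service: gently push the standing solar panel over near its top so that it falls flat on its back, blue cells up, wholly inside the yellow outline of its plot, without pinching it or picking it up. Then press the green button all the way down and let it come up again. Do not press the red button, and do not knock over or shift the cones, trees, house and car.

Things in the scene. Friction and masses are not known exactly. Their poses are not given: they have to be found in the camera images.
- panel: Model solar panel, a loose rigid slab 22 mm thick (its x), 100 mm wide (y), 120 mm tall (z), 0.18 to 0.35 kg, standing on its 22 x 100 mm bottom edge. Silver frame, dark blue cells on its -x face, white back on its +x face. Origin: centre of the bottom edge; +z points up while it stands, +x out of the back, towards the plot. Tipped onto its back, +x points down and the origin is 11 mm up.
- panel_center (a point): Centre of the panel: 60 mm above its bottom edge, midway through its thickness. Pushed near its top, the panel passes its balance point when the top has gone about 25 mm, then falls by itself about its bottom edge.
- panel_foot_l (a point): Corner of the panel, midway through its thickness: bottom edge, +y side (50 mm from its middle).
- panel_foot_r (a point): Corner of the panel, midway through its thickness: bottom edge, -y side (50 mm from its middle).
- panel_head_l (a point): Corner of the panel, midway through its thickness: top edge, +y side (50 mm from its middle).
- panel_head_r (a point): Corner of the panel, midway through its thickness: top edge, -y side (50 mm from its middle).
- plot: Solar plot painted flat on the green board (no height): a brown rectangle 170 mm (its x) by 150 mm (its y) inside a yellow outline 8 mm wide. Origin: its centre, at board level. The panel starts standing over the -x end of the plot (foot centre about 71 mm from the plot's centre, its back facing the plot's +x within a few degrees).
- connect (a joint): Travel of the green button, m: 0 is up, 0.006 is fully down; a spring pushes it back; fully down takes about 5 N.
- connect_top (a point): Middle of the top of the green button's round cap (36 mm across), which faces up from a fixed grey housing. It may be left or right of the plot.
- trip (a joint): Travel of the red button, m: 0 is up, 0.006 is fully down. Same shape and size as the green one; not to be pressed.
- trip_top (a point): Middle of the top of the red button's cap (36 mm across), on the other side of the plot from the green one.
- cone_l: Loose orange and white traffic cone, base 34 x 34 mm, 44 mm tall, standing about 120 mm from the plot's centre on its +y side. Origin: underside centre.
- cone_r: The same kind of cone on the plot's -y side. Origin: underside centre.
- fir: Loose dark green model fir tree, 60 mm across, 124 mm tall. Origin: underside centre.
- bush: Loose yellow-green round model tree, 62 mm across, 103 mm tall. Origin: underside centre.
- house: Loose red model house with a dark red roof, 70 x 100 mm, about 75 mm tall. Origin: underside centre.
- car: Loose blue model car, 75 mm long (its y), 35 mm wide, 37 mm tall. Origin: underside centre.

How it is judged:
By the outcome, as a careful person would: the job done as asked, in the order asked, and still so for the second after the job is handed in, with the robot touching nothing.
It also fails if it takes over 37 s, if anything falls off the work surface, if the arm or the gripper's body presses on something with over 40 N, if the wrist force passes 120 N, or if a joint passes its speed limit or range.

ROBOT

A 6-joint arm with a two-finger parallel gripper is mounted at the origin on the work surface. World frame = base frame: x ahead of the robot, y to its left, z up, the work surface at z = 0. Lengths are in m, angles in rad, forces in N, time in s.
With the tool pointing down it reaches from about 0.325 to 0.75 m from the base axis. Payload 7.6 kg.
Tool frame: the origin (TCP) lies midway between the tips of the shut fingers; the grasp point (between the pads) lies 19 mm behind it (env.grip_point_offset is the distance from the TCP to the grasp point, in m); z points along the fingers, x is the direction in which the jaws open and shut, and the axes are right-handed (so a half turn about z gives the same grasp; the last joint's range is limited). The gripper opens to 85 mm and grips with 20 to 120 N. Pads are 22 mm wide; open, the fingers measure 114 mm over their backs; the gripper's body (76 mm by 85 mm) begins 54 mm behind the grasp point. The pads swing forward as they close: fully open they stand 13 mm farther back than shut.
Start: joints at [-1.317, 0.052, 1.401, -0, 1.689, -0.07], TCP at [0.167, -0.498, 0.231] pointing down, gripper open.
Joint ranges: [-2.9, 2.9], [-0.91, 2.17], [0.12, 2.37], [-1.06, 4.2], [0.26, 2.73], [-2.93, 2.93]. Speed limits (rad/s): [2.57, 2.57, 3.01, 3.14, 3.14, 3.14].

INTERFACE

Orientations are given as a unit quaternion [w, x, y, z].
In Python, from station import env, optics gives the robot as it stands. The module is installed in compiled form; this text tells all that it offers.
- The arm moves only by the shell command python3 -m creep 'ROWS'. ROWS is JSON, a list of rows, each a list of 3 entries, a list of its own where there are three numbers: the turn, a rotation vector about the tool's x, y, z in degrees, then the shift along the tool's x, y, z in m, then the opening, from 0 (shut) to 1 (fully open). A call has 1 to 10 rows; each row shifts and turns the commanded pose from where the row before left it, along the tool's axes as they then stand; what a row does not reach is not made up. A row lasts 1/10 s, in which the tool goes at most 50 mm and 8.59 degrees, less where a joint would pass 70% of its speed; a pose out of reach is approached as far as the arm can. A call is refused whole if a number of a shift passes 0.05 or a number of a turn 8.59, either way. A call with a gripper value outside its range is refused whole. The fingers move at their own pace and stop on an object; the grip force is fixed at half the most. Time passes only in rows, so rows that do not move let the fingers close. It gives the time, the measured TCP pose, the force and the opening at its end, in the units of the state.
- env.sense(): the state, without advancing time (a new reading comes with each control period).
- optics.grab_frame(name): name is "side" or "top"; returns a dict with "image" (384x512x3 uint8, blue, green, red), "K" (3x3 intrinsics, pixels), "R" (3x3) and "t" (3): a world point X has camera coordinates R X + t. Camera axes: x right, y down, z forward; pixel columns grow to the right and rows downward; lengths in m; the calibration is good to about 2 mm. A picture is of the moment at which its call begins. There is no depth.
- env.hand_in(): hands the job in, once; it reports no verdict.
The state is a dict: "t": time; "qpos": joint angles; "joint_vel": joint speeds; "joint_efforts": joint torques, N m; "tcp_pos": TCP position; "ee_rot": TCP orientation; "contact_force": force on the tool from outside, world axes, zero at the start; "ft_torque": the same for the moment, N m; "finger_gap": finger opening in m.
Only numpy, scipy, OpenCV 4.12 (cv2) and the standard library are available. Lean on these libraries where they do the work, as an engineer would, in place of code of your own. Each camera call takes 0.05 s, during which the arm holds its last target. There are 200 camera calls.

## Working session

There is one attempt and no reset: what is moved stays moved. The work goes in short steps, Python scripts to look and compute and a shell command to move; the robot and the scene stay as the last step left them, time stands still between calls to the robot, and variables do not carry over. Pictures are saved under pics/ and viewed, about 8 in all and at most 12, crops included, and the job is handed in when it is done.

```bash
mkdir -p pics
python3 - <<'E'
from station import env, optics
import cv2,pickle
s=env.sense();print(s)
d={}
for n in("side","top"):
    f=optics.grab_frame(n);d[n]=f;cv2.imwrite(f"pics/{n}0.png",f["image"]);print(n,f["K"],f["R"],f["t"])
pickle.dump(d,open("f0.pkl","wb"))
E
```

```text
{'t': 0.0, 'qpos': array([-1.31726657e+00,  5.29190931e-02,  1.40172987e+00, -1.68233840e-05,
        1.68860907e+00, -7.03100285e-02]), 'joint_vel': array([-1.21817129e-03,  2.50239486e-03,  1.05820171e-04,  2.33676682e-03,
        1.71544880e-03,  2.32816431e-05]), 'joint_efforts': array([ 1.47777871e-05, -3.81667256e+01, -3.60184193e+01, -2.24476651e-05,
        6.20261620e-03,  2.93093353e-05]), 'tcp_pos': array([ 0.16699594, -0.49741278,  0.23042674]), 'ee_rot': array([-5.26044643e-04,  8.11851686e-01, -5.83863123e-01, -6.45538889e-04]), 'contact_force': array([-0.05455901, -0.09492053, -0.37848749]), 'ft_torque': array([-0.00048569,  0.0365388 , -0.02323757]), 'finger_gap': 0.08569845276113797}
side [[440.2332351    0.         252.09861664]
 [  0.         440.2332351  191.01764375]
 [  0.           0.           1.        ]] [[ 0.99022328 -0.13852736  0.01637175]
 [-0.08998206 -0.72403375 -0.68387014]
 [ 0.10658843  0.67571096 -0.72942005]] [-0.5987829   0.13720299  1.13552817]
top [[461.55484985   0.         255.06625464]
 [  0.         461.55484985 194.67071918]
 [  0.           0.           1.        ]] [[-0.00229638 -0.99999641  0.00138437]
 [-0.98913585  0.00206795 -0.14698979]
 [ 0.1469864  -0.00170687 -0.98913704]] [0.00315189 0.59030246 1.31842415]
```

View pics/side0.png

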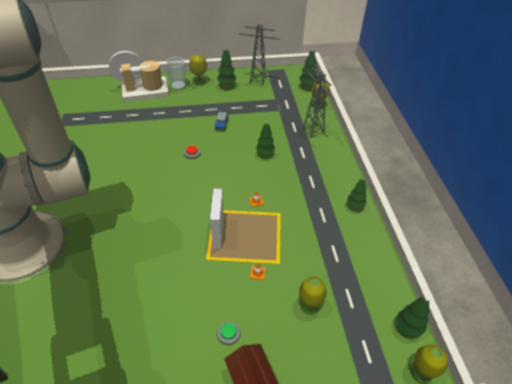

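View pics/top0.png

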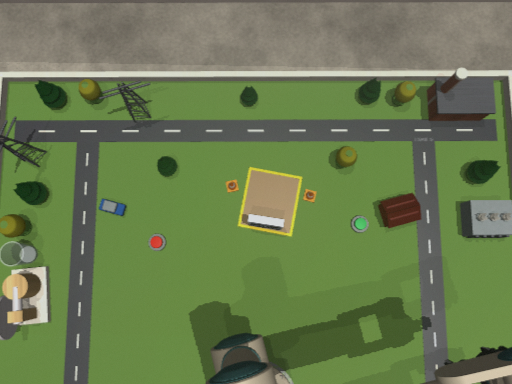

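The side view shows the panel at about (217,218), the plot at (245,236), green at (228,332) and red at (192,151). The top view shows the panel at (266,222), the plot at (270,202), green at (361,224) and red at (157,242), with cones at (232,186) and (310,196).

```bash
cat > h.py <<'E'
import numpy as np,cv2
def ray(f,p):
    d=f["R"].T@np.linalg.inv(f["K"])@np.array([p[0],p[1],1.]); return -f["R"].T@f["t"],d
def plane(f,p,z=0.):
    c,d=ray(f,p); return c+d*(z-c[2])/d[2]
def tri(f,p,g,q):
    c,d=ray(f,p);e,h=ray(g,q)
    s=np.linalg.lstsq(np.c_[d,-h],e-c,rcond=None)[0]
    a,b=c+d*s[0],e+h*s[1]; return (a+b)/2,np.linalg.norm(a-b)
def proj(f,X):
    v=f["K"]@(f["R"]@np.asarray(X,float)+f["t"]); return v[:2]/v[2]
def mask(f,lo,hi,roi):
    m=cv2.inRange(cv2.cvtColor(f["image"],cv2.COLOR_BGR2HSV),lo,hi)
    k=np.zeros_like(m);x0,y0,x1,y1=roi;k[y0:y1,x0:x1]=255; return m&k
def cen(m):
    y,x=np.nonzero(m);return np.array([x.mean(),y.mean()]),len(x)
E
python3 - <<'E'
import pickle;from h import *
np.set_printoptions(precision=4,suppress=True)
d=pickle.load(open("f0.pkl","rb"));S,T=d["side"],d["top"]
# plot: outer yellow outline quad
for f,roi in((T,(230,160,310,245)),(S,(200,200,290,270))):
    m=mask(f,(22,150,120),(34,255,255),roi)
    r=cv2.minAreaRect(cv2.findNonZero(m)); h=cv2.convexHull(cv2.findNonZero(m))
    q=cv2.approxPolyN(h,4).reshape(-1,2)
    P=np.array([plane(f,p) for p in q]);print("plot",q.tolist(),P[:,:2].tolist(),P.mean(0))
gt,n1=cen(mask(T,(50,150,150),(85,255,255),(345,210,378,240)));gs,n2=cen(mask(S,(50,150,150),(85,255,255),(210,315,245,348)))
print("green",gt,n1,gs,n2,*tri(T,gt,S,gs))
# panel
hs=cv2.cvtColor(T["image"],cv2.COLOR_BGR2HSV)
m=mask(T,(0,0,140),(179,70,255),(240,205,295,238));print("toppanel",cv2.minAreaRect(cv2.findNonZero(m)))
m=mask(S,(0,0,100),(179,90,255),(205,180,228,255));print("sidepanel",cv2.minAreaRect(cv2.findNonZero(m)))
a=cv2.resize(T["image"][155:245,220:320],None,fx=6,fy=6,interpolation=2)
b=cv2.resize(S["image"][180:270,200:290],None,fx=6,fy=6,interpolation=2)
cv2.imwrite("pics/crop0.png",cv2.resize(np.hstack([a,b]),None,fx=.7,fy=.7))
E
```

```text
plot [[291, 236], [238, 226], [228, 162], [309, 178]] [[0.47092869351972066, -0.10597721782661301], [0.5013723819283393, 0.05347177034117058], [0.6986503258608836, 0.08487568363679644], [0.6480753404031123, -0.16356158240010524]] [ 0.5798 -0.0328  0.    ]
plot [[280, 272], [205, 259], [212, 214], [280, 190]] [[0.650938961592369, -0.16858608734558989], [0.46948788420155324, -0.10637925722141284], [0.49845889547153066, 0.039900463382633866], [0.7016453612570164, 0.10639206314486638]] [ 0.5801 -0.0322  0.    ]
green [361.2581 221.0645] 31 [228.0778 330.1856] 167 [ 0.5104 -0.3139  0.0225] 0.006066202910290909
toppanel ((265.693115234375, 219.790283203125), (36.834110260009766, 8.36370849609375), 9.727578163146973)
sidepanel ((216.5, 218.0), (60.0, 13.0), 90.0)
```

View pics/crop0.png

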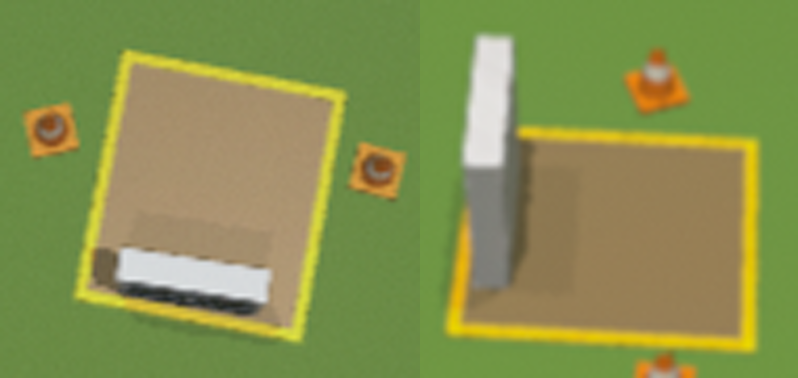

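The crop shows the plot as a clean rectangle. The panel's white top edge is at about (248..285, 214..227) in the top view, and its cells face the robot.

Run:
```python
import pickle;from h import *
from scipy.spatial.transform import Rotation as Ro
from station import env
np.set_printoptions(precision=4,suppress=True)
d=pickle.load(open("f0.pkl","rb"));S,T=d["side"],d["top"]
ct=lambda p:np.array([p[0]/4.2+220,p[1]/4.2+155]);cs=lambda p:np.array([(p[0]-420)/4.2+200,p[1]/4.2+180])
P=np.array([plane(T,ct(p)) for p in[(77,297),(300,341),(345,92),(125,50)]]);print("plot",P[:,:2].tolist(),P.mean(0))
for i in range(4):print(np.linalg.norm(P[i]-P[i-1]))
x=P[2]+P[3]-P[0]-P[1];yw=np.degrees(np.arctan2(x[1],x[0]));print("plot yaw",yw)
A=np.array([plane(T,ct(p),.12) for p in[(118,284),(268,303),(271,268),(118,248)]])
B=np.array([plane(S,cs(p),.12) for p in[(475,36),(463,163),(503,165),(513,38)]])
for n,Q in(("top",A),("side",B)):
    y=Q[0]+Q[3]-Q[1]-Q[2];print(n,Q[:,:2].tolist(),Q.mean(0),"yaw",np.degrees(np.arctan2(-y[0],y[1])))
g=np.array([361.26,221.06])
for z in(.02,.025,.03):print(z,plane(T,g,z),plane(S,(228.08,330.19),z))
s=env.sense();R=Ro.from_quat(s["ee_rot"],scalar_first=True).as_matrix();print(R)
for n,c,h in(("g",(.51,-.314),(0,0)),):pass
a=cv2.resize(T["image"][205:245,340:385],None,fx=9,fy=9,interpolation=2)
b=cv2.resize(S["image"][310:350,205:250],None,fx=9,fy=9,interpolation=2)
cv2.imwrite("pics/g0.png",np.hstack([a,b]))
```

```text
plot [[0.5022327357543461, 0.052469119980267945], [0.4703544693358372, -0.10725807559504145], [0.6515295938285115, -0.14261089462098545], [0.6831123760654823, 0.01788864171835125]] [ 0.5768 -0.0449  0.    ]
0.18415551513845269
0.1628772570870549
0.18459211128327555
0.16357742295002076
plot yaw -10.932428428479682
top [[0.5010474974179018, 0.02139915399314629], [0.4883452696223418, -0.07699485435877974], [0.5113729386427036, -0.07923195281698556], [0.5248058736184015, 0.021397339053850842]] [ 0.5064 -0.0284  0.12  ] yaw -7.481109757441885
side [[0.5058566936512933, 0.02185749072102805], [0.49132003183196166, -0.07635075351203258], [0.5136702213129852, -0.08064893886526459], [0.5284490936403041, 0.017377624011176596]] [ 0.5098 -0.0294  0.12  ] yaw -8.496585868620693
0.02 [ 0.5137 -0.3143  0.02  ] [ 0.5075 -0.3131  0.02  ]
0.025 [ 0.5132 -0.3131  0.025 ] [ 0.5073 -0.3155  0.025 ]
0.03 [ 0.5128 -0.312   0.03  ] [ 0.5072 -0.3179  0.03  ]
[[ 0.3182 -0.948  -0.0003]
 [-0.948  -0.3182  0.0014]
 [-0.0014 -0.0001 -1.    ]]
```

View pics/g0.png

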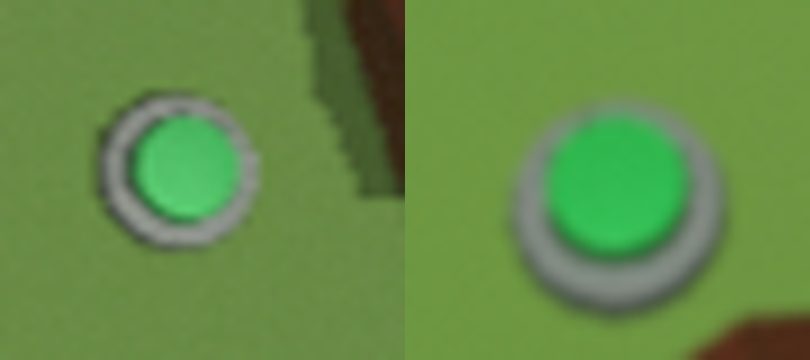

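Green cap at about (0.507,-0.313); panel centre at (0.508,-0.029), yaw about -8°; plot centre at (0.577,-0.045), yaw -11°. I'll move behind the panel with the fingers shut.

```bash
python3 -m creep '[[[0,0,0],[-0.03,-0.034,0],0],[[0,0,0],[-0.03,-0.034,0],0],[[0,0,0],[-0.03,-0.034,0],0],[[0,0,0],[-0.03,-0.034,0],0],[[0,0,0],[-0.03,-0.034,0],0],[[0,0,0],[-0.03,-0.034,0],0],[[0,0,0],[-0.03,-0.034,0],0],[[0,0,0],[-0.03,-0.034,0],0],[[0,0,0],[-0.03,-0.034,0],0],[[0,0,0],[-0.03,-0.034,0],0]]'
python3 -m creep '[[[0,0,0],[-0.03,-0.035,0],0],[[0,0,0],[-0.03,-0.035,0],0],[[0,0,7],[0,0,0.02],0],[[0,0,7],[0,0,0.02],0],[[0,0,7],[0,0,0.02],0],[[0,0,5.5],[0,0,0.02],0],[[0,0,0],[0,0,0],0],[[0,0,0],[0,0,0],0]]'
cat >> h.py <<'E'
def err(target,yaw):
    from station import env
    from scipy.spatial.transform import Rotation as Ro
    s=env.sense();R=Ro.from_quat(s["ee_rot"],scalar_first=True).as_matrix()
    d=np.array(target)-s["tcp_pos"];print("t",s["t"],"tcp",s["tcp_pos"],"F",s["contact_force"],"gap",s["finger_gap"])
    print("shift in tool axes",R.T@d,"dir of -y tool deg",np.degrees(np.arctan2(-R[1,1],-R[0,1])),"z",R[:,2])
E
python3 -c "
from h import *
np.set_printoptions(precision=4,suppress=True)
err([.439,-.019,.1],-8)"
```

```text
t: 1.1
tcp_pos: [0.3944, -0.1033, 0.2312]
ee_rot: [0.0, 0.812, -0.584, 0.0]
contact_force: [0.7, -1.3, -0.6]
finger_gap: 0.0002
t: 1.9
tcp_pos: [0.4411, -0.026, 0.1515]
ee_rot: [-0.0, -0.657, 0.754, 0.0]
contact_force: [0.5, -0.5, 0.8]
finger_gap: -0.0002
t 1.9 tcp [ 0.4411 -0.026   0.1515] F [ 0.4568 -0.5082  0.8301] gap -0.0001761294665467078
shift in tool axes [-0.0067  0.003   0.0515] dir of -y tool deg -7.800777806263158 z [-0.0005 -0.     -1.    ]
```

```bash
python3 -m creep '[[[0,0,0],[-0.007,0,0.024],0],[[0,0,0],[0,0,0.024],0],[[0,0,0],[0,-0.012,0],0],[[0,0,0],[0,-0.012,0],0],[[0,0,0],[0,-0.008,0],0],[[0,0,0],[0,0,0],0],[[0,0,0],[0,0,0],0]]'
python3 - <<'E'
from station import optics;import pickle
from h import *
np.set_printoptions(precision=4,suppress=True)
err([.508-.022*.99,-.029+.022*.139,.103],-8)
a=optics.grab_frame("side")["image"][150:300,130:320];b=optics.grab_frame("top")["image"][155:305,200:340]
cv2.imwrite("pics/pre.png",cv2.resize(np.hstack([a,b]),None,fx=2.4,fy=2.4,interpolation=2))
E
```

```text
t: 2.6
tcp_pos: [0.474, -0.0235, 0.1038]
ee_rot: [0.0, -0.657, 0.754, -0.0]
contact_force: [0.1, 0.0, -0.1]
finger_gap: 0.0002
t 2.6 tcp [ 0.474  -0.0235  0.1038] F [ 0.098   0.0033 -0.0712] gap 0.00018376914053533873
shift in tool axes [ 0.0007 -0.0124  0.0008] dir of -y tool deg -7.911578680973231 z [ 0.0006 -0.0002 -1.    ]
```

View pics/pre.png

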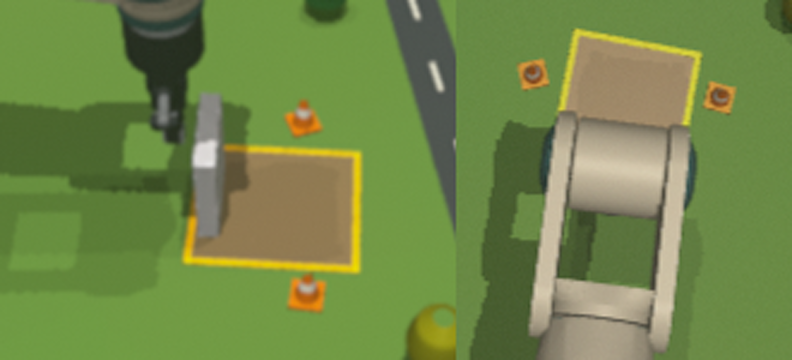

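The fingertips at about (170,135) in the crop sit just behind the panel, near its top and centred. Now the slow push.

```bash
python3 -m creep '[[[0,0,0],[0,-0.003,0],0],[[0,0,0],[0,-0.003,0],0],[[0,0,0],[0,-0.003,0],0],[[0,0,0],[0,-0.003,0],0],[[0,0,0],[0,-0.003,0],0],[[0,0,0],[0,-0.003,0],0],[[0,0,0],[0,-0.003,0],0],[[0,0,0],[0,-0.003,0],0]]'
python3 -m creep '[[[0,0,0],[0,-0.003,0],0],[[0,0,0],[0,-0.003,0],0],[[0,0,0],[0,-0.003,0],0],[[0,0,0],[0,-0.003,0],0],[[0,0,0],[0,0,0],0]]'
python3 - <<'E'
from station import optics
from h import *
cv2.imwrite("pics/mid.png",cv2.resize(optics.grab_frame("side")["image"][150:300,130:320],None,fx=3,fy=3,interpolation=2))
E
```

```text
t: 3.5
tcp_pos: [0.4979, -0.0268, 0.1033]
ee_rot: [-0.0, -0.656, 0.754, -0.0]
contact_force: [-0.1, 0.1, -0.9]
finger_gap: 0.0001
t: 4.0
tcp_pos: [0.5098, -0.0285, 0.1033]
ee_rot: [-0.0, -0.656, 0.754, -0.0]
contact_force: [-0.8, -0.9, 0.0]
finger_gap: -0.0001
```

View pics/mid.png

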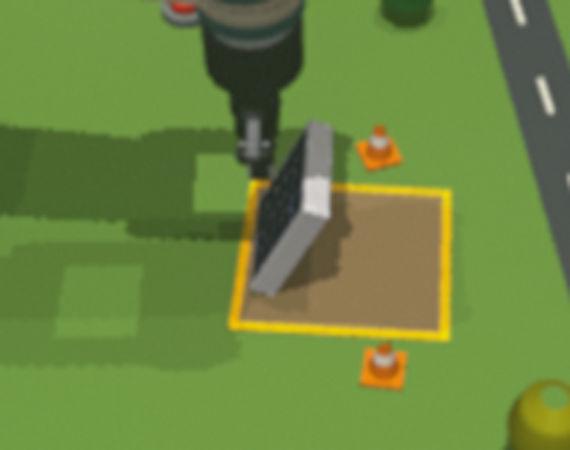

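The panel is past its balance point and falling on its own. I'll raise the tool, then head for the green button.

```bash
python3 -m creep '[[[0,0,0],[0,0.01,0],0],[[0,0,0],[0,0.01,0],0],[[0,0,0],[0,0,-0.03],0],[[0,0,0],[0,0,-0.03],0],[[0,0,0],[0,0,0],0],[[0,0,0],[0,0,0],0]]'
python3 -m creep '[[[0,0,0],[0.035,-0.007,0],0],[[0,0,0],[0.035,-0.007,0],0],[[0,0,0],[0.035,-0.007,0],0],[[0,0,0],[0.035,-0.007,0],0],[[0,0,0],[0.035,-0.007,0],0],[[0,0,0],[0.035,-0.007,0],0],[[0,0,0],[0.035,-0.007,0],0],[[0,0,0],[0.035,-0.007,0],0],[[0,0,0],[0,0,0],0],[[0,0,0],[0,0,0],0]]'
python3 - <<'E'
from station import optics
from h import *
np.set_printoptions(precision=4,suppress=True)
err([.507,-.313,.045],-8)
a=optics.grab_frame("side")["image"][180:370,170:320];b=optics.grab_frame("top")["image"][140:330,220:420]
cv2.imwrite("pics/fell.png",cv2.resize(np.hstack([a,b]),None,fx=2.2,fy=2.2,interpolation=2))
E
```

```text
t: 4.65
tcp_pos: [0.4894, -0.0256, 0.1638]
ee_rot: [0.0, -0.656, 0.754, -0.001]
contact_force: [0.1, -0.2, -0.7]
finger_gap: -0.0003
t: 5.65
tcp_pos: [0.5056, -0.3106, 0.1615]
ee_rot: [-0.0, -0.656, 0.755, 0.002]
contact_force: [-0.3, 0.0, 0.9]
finger_gap: -0.0001
t 5.65 tcp [ 0.5056 -0.3106  0.1615] F [-0.3013  0.005   0.8836] gap -7.50603039682556e-05
shift in tool axes [ 0.0023 -0.0021  0.1165] dir of -y tool deg -8.019567473415853 z [-0.0024  0.0019 -1.    ]
```

View pics/fell.png

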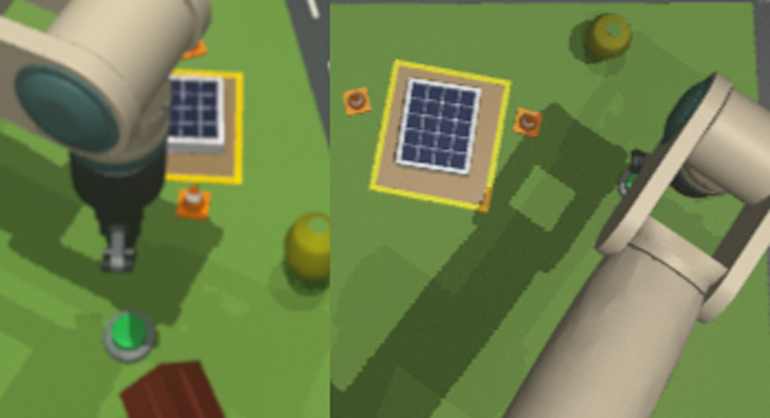

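The panel lies flat with its cells up, wholly inside the outline with a margin on every side, and the cones are still standing. Now I'll press green.

```bash
python3 -m creep '[[[0,0,0],[0.002,-0.002,0.03],0],[[0,0,0],[0,0,0.03],0],[[0,0,0],[0,0,0.03],0],[[0,0,0],[0,0,0.025],0],[[0,0,0],[0,0,0.005],0],[[0,0,0],[0,0,0.003],0],[[0,0,0],[0,0,0],0],[[0,0,0],[0,0,0],0]]'
python3 -m creep '[[[0,0,0],[0,0,0.002],0],[[0,0,0],[0,0,0.002],0],[[0,0,0],[0,0,0.002],0],[[0,0,0],[0,0,0],0]]'
```

```text
t: 6.55
tcp_pos: [0.509, -0.3134, 0.0421]
ee_rot: [0.0, -0.657, 0.754, -0.001]
contact_force: [-0.0, 0.6, -0.1]
finger_gap: 0.0002
t: 6.95
tcp_pos: [0.508, -0.3129, 0.0339]
ee_rot: [-0.0, -0.656, 0.754, 0.0]
contact_force: [-0.3, -0.2, 0.6]
finger_gap: -0.0002
```

```bash
python3 -m creep '[[[0,0,0],[0,0,0.002],0],[[0,0,0],[0,0,0.002],0],[[0,0,0],[0,0,0],0],[[0,0,0],[0,0,0],0]]'
python3 -m creep '[[[0,0,0],[0,0,0.002],0],[[0,0,0],[0,0,0],0],[[0,0,0],[0,0,0],0]]'
python3 -m creep '[[[0,0,0],[0,0,0.002],0],[[0,0,0],[0,0,0],0],[[0,0,0],[0,0,0],0]]'
```

```text
t: 7.35
tcp_pos: [0.5081, -0.313, 0.0302]
ee_rot: [-0.0, -0.656, 0.754, 0.0]
contact_force: [-0.2, -0.4, 0.4]
finger_gap: 0.0002
t: 7.65
tcp_pos: [0.5082, -0.313, 0.0282]
ee_rot: [-0.0, -0.656, 0.754, 0.0]
contact_force: [0.6, -0.5, -0.2]
finger_gap: -0.0
t: 7.95
tcp_pos: [0.5081, -0.313, 0.0262]
ee_rot: [-0.0, -0.656, 0.754, 0.0]
contact_force: [-0.0, -1.4, -0.1]
finger_gap: -0.0
```

```bash
for i in 1; do :; done
python3 -m creep '[[[0,0,0],[0,0,0.002],0],[[0,0,0],[0,0,0],0],[[0,0,0],[0,0,0],0]]'
python3 -m creep '[[[0,0,0],[0,0,0.002],0],[[0,0,0],[0,0,0],0],[[0,0,0],[0,0,0],0]]'
python3 -m creep '[[[0,0,0],[0,0,0.002],0],[[0,0,0],[0,0,0],0],[[0,0,0],[0,0,0],0]]'
```

```text
t: 8.25
tcp_pos: [0.5081, -0.313, 0.0242]
ee_rot: [-0.0, -0.656, 0.754, 0.0]
contact_force: [0.3, -0.7, 0.4]
finger_gap: -0.0002
t: 8.55
tcp_pos: [0.5081, -0.313, 0.0223]
ee_rot: [-0.0, -0.656, 0.754, 0.0]
contact_force: [0.0, -0.3, 0.3]
finger_gap: -0.0
t: 8.85
tcp_pos: [0.5083, -0.3131, 0.0206]
ee_rot: [0.0, -0.656, 0.754, -0.0]
contact_force: [-0.5, 0.5, 2.2]
finger_gap: 0.0
```

Contact at about z 0.022.

```bash
python3 -m creep '[[[0,0,0],[0,0,0.002],0],[[0,0,0],[0,0,0],0],[[0,0,0],[0,0,0],0]]'
python3 -m creep '[[[0,0,0],[0,0,0.002],0],[[0,0,0],[0,0,0],0],[[0,0,0],[0,0,0],0]]'
python3 -m creep '[[[0,0,0],[0,0,0.0015],0],[[0,0,0],[0,0,0],0],[[0,0,0],[0,0,0],0]]'
```

```text
t: 9.15
tcp_pos: [0.5084, -0.3131, 0.0186]
ee_rot: [0.0, -0.656, 0.754, -0.0]
contact_force: [0.0, 0.3, 3.1]
finger_gap: -0.0
t: 9.45
tcp_pos: [0.5083, -0.3131, 0.0165]
ee_rot: [0.0, -0.656, 0.754, -0.0]
contact_force: [0.8, -0.9, 4.4]
finger_gap: -0.0002
t: 9.75
tcp_pos: [0.5084, -0.3132, 0.016]
ee_rot: [0.0, -0.656, 0.754, -0.0]
contact_force: [-2.5, 1.6, 9.5]
finger_gap: -0.0002
```

The hard stop has been reached: force jumped to 9.5 N and the tool stopped following. One small extra nudge, then I'll release and move clear.

```bash
python3 -m creep '[[[0,0,0],[0,0,0.0005],0],[[0,0,0],[0,0,0],0],[[0,0,0],[0,0,0],0]]'
python3 -m creep '[[[0,0,0],[0,0,-0.003],0],[[0,0,0],[0,0,-0.005],0],[[0,0,0],[0,0,-0.02],0],[[0,0,0],[0,0,-0.035],0],[[0,0,0],[0,0,-0.035],0],[[0,0,0],[0,0,-0.035],0],[[0,0,0],[0,0.045,0],0],[[0,0,0],[0,0.045,0],0],[[0,0,0],[0,0,0],0],[[0,0,0],[0,0,0],0]]'
python3 - <<'E'
from station import optics
from h import *
import pickle
d=pickle.load(open("f0.pkl","rb"))
S=optics.grab_frame("side");T=optics.grab_frame("top")
for p,q in((d["side"],S),):
    m=lambda f:cen(mask(f,(50,150,150),(85,255,255),(210,315,245,348)));print("green side before/after",m(p),m(q))
for n,lo,hi,rs in(("orange",(5,150,150),(18,255,255),((224,178,240,193),(302,188,317,203))),("red",(0,150,150),(8,255,255),((145,232,168,252),))):
    for r in rs:print(n,[cen(mask(f,lo,hi,r)) for f in(d["top"],T)])
cv2.imwrite("pics/end.png",np.hstack([S["image"][60:384,90:460],T["image"][60:384,80:480]]))
E
```

```text
t: 10.05
tcp_pos: [0.5084, -0.3132, 0.0159]
ee_rot: [0.0, -0.656, 0.754, -0.0]
contact_force: [-3.5, 3.2, 12.9]
finger_gap: 0.0
t: 11.05
tcp_pos: [0.4183, -0.3004, 0.147]
ee_rot: [-0.0, -0.656, 0.755, 0.0]
contact_force: [0.9, -0.2, 0.3]
finger_gap: -0.0001
green side before/after (array([228.07784431, 330.18562874]), 167) (array([228.07784431, 330.18562874]), 167)
orange [(array([231.85714286, 186.03571429]), 56), (array([231.80701754, 186.07017544]), 57)]
orange [(array([309.0625, 195.875 ]), 48), (array([309.05882353, 195.70588235]), 51)]
red [(array([155.96261682, 241.64485981]), 107), (array([155.96261682, 241.64485981]), 107)]
```

View pics/end.png

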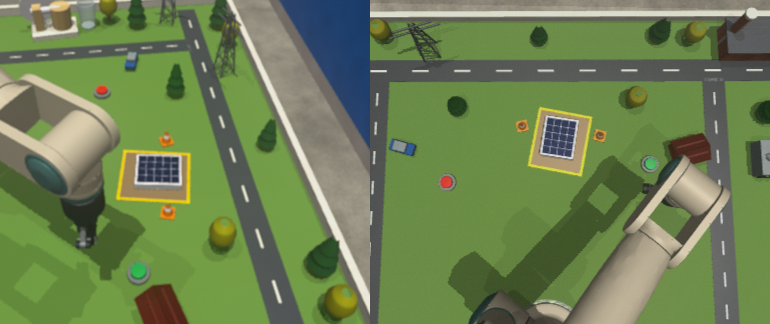

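The final picture shows the panel flat with its cells up and inside the outline, at about (559,137) in the right half. The green button is back up, everything else is where it was, and the arm is clear.

```bash
python3 -c "
from station import env
print(env.hand_in())"
```

```text
the job is handed in; nothing more can be done
None
```

The solar park is in service and the job is handed in after about 11 s of robot time.

- **Panel:** I pushed it over slowly near its top with shut fingers. It fell by itself and lies flat with its blue cells up. In the pictures it is inside the yellow outline with a margin on all sides; I judged this by eye and did not measure its final pose.
- **Green button:** I pressed it until it hit its stop. Contact came at about z 0.022 m, the tool stopped at about 0.016 m, and the force rose to about 13 N. After release its cap was at exactly the same pixels as before, so it came back up.
- **Other objects:** The red button's cap is unchanged, and both cones are within 0.2 pixel of where they started. The trees, house and car I checked only by eye, and they look undisturbed. No check failed. The arm ended clear of everything.

The one disagreement was in my first position for the green button, where the two views missed each other by 6 mm. Re-reading the cap in the top view brought them to within about 3 mm.

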